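# Match a door hinge leaf to the jamb leaf and hold it for the pin

### The arm

A 6-joint arm with a two-finger parallel gripper is mounted at the origin on the work surface. World frame = base frame: x ahead of the robot, y to its left, z up, the work surface at z = 0. Lengths are in m, angles in rad, forces in N, time in s.
With the tool pointing down it reaches from about 0.375 to 0.925 m from the base axis. Payload 5.7 kg.
Tool frame: the origin (TCP) lies at the very end of the fingers, on their centre line; the grasp point (between the pads) lies 19 mm behind it; x points along the fingers, z is the direction in which the jaws open and shut, and the axes are right-handed (so a half turn about x gives the same grasp; the last joint's range is limited). The gripper opens to 85 mm and grips with 20 to 120 N. Pads are 22 mm wide; open, the fingers measure 114 mm over their backs; the gripper's body (76 mm by 85 mm) begins 54 mm behind the grasp point. The pads swing forward as they close: fully open they stand 13 mm farther back than shut.
Start: joints at [1.048, 0.359, 1.51, -0, 1.272, -0.115], TCP at [0.238, 0.551, 0.231] pointing down, gripper open.
Joint ranges: [-2.97, 2.97], [-1.01, 2.36], [0.21, 2.38], [-0.96, 4.11], [0.2, 2.71], [-2.98, 2.98]. Speed limits (rad/s): [2.39, 2.39, 3.14, 3.14, 3.14, 3.14].

### API

Orientations are given as a 3x3 rotation matrix whose columns are the frame's x, y, z axes.
In Python, from plant import monitor, snapshot, ctrl gives the robot as it stands.
- The arm moves only by the tool drive_tool, never from a script. Its argument "moves" is a list of rows, each an object with "travel": the shift along the tool's x, y, z in mm, a list of three; "rotation": the turn, a rotation vector about the tool's x, y, z in degrees, a list of three. In form: [{"travel": [dx, dy, dz], "rotation": [wx, wy, wz]}, ...]. A call has 1 to 12 rows; each row shifts and turns the pose as measured when the row begins, along the tool's axes as they then stand; what a row does not reach is not made up. A row lasts 1/12 s, in which the tool goes at most 41.7 mm and 7.16 degrees, less where a joint would pass 70% of its speed; a pose out of reach is approached as far as the arm can. A call is refused whole if a number of a shift passes 41.7 or a number of a turn 7.16, either way. A call with a gripper value outside its range is refused whole. "gripper" is the finger opening in mm, from 0 to 85.4, set as the call begins (left out, the last holds). The fingers move at their own pace and stop on an object; "squeeze" is the grip in N (left out, the last holds). Time passes only in rows, so rows that do not move let the fingers close. It gives the time, the measured TCP pose, the force and the opening at its end, in the units of the state.
- monitor.state(): the state, without advancing time (a new reading comes with each control period).
- snapshot(name): name is "scene" or "top"; returns a dict with "pixels" (384x512x3 uint8, red, green, blue), "depth" (384x512 float32, m along the optical axis (not along the pixel's ray), 0 where there is no reading), "fx", "fy", "cx", "cy" (pixels), "cam_to_world" (4x4, takes a point from camera to world coordinates). Camera axes: x right, y down, z forward; pixel columns grow to the right and rows downward; lengths in m; the calibration is good to about 2 mm. A picture is of the moment at which its call begins.
- ctrl.close_job(): hands the job in, once; it reports no verdict.
The state is a dict: "time_s": time; "q": joint angles; "joint_vel": joint speeds; "effort": joint torques, N m; "position": TCP position; "ee_rot": TCP orientation; "contact_force": force on the tool from outside, world axes, zero at the start; "torque": the same for the moment, N m; "grip_width": finger opening in m.
Only numpy, scipy, OpenCV 4.12 (cv2) and the standard library are available. Lean on these libraries where they do the work, as an engineer would, in place of code of your own. Each camera call takes 0.05 s, during which the arm holds its last target.

### The job

Take the loose hinge leaf off its sloping plywood rest, bring it upright, and slide its knuckle in between the two knuckles of the leaf on the blue jamb block, so that all three pin holes line up one above the other and a mate could drop the pin through. Finish while still holding the leaf there in the gripper, still, upright and clear of the bench and the rest, without pressing hard on the jamb. Do not disturb the pin tray, pin, wrench or tin.

Things in the scene. Friction and masses are not known exactly. Their poses are not given: they have to be found in the camera images.
- leaf: Loose hinge leaf, bare metal, 0.28 kg: plate 6 mm thick (x), 62 wide (y), 80 high (z), a knuckle on its +y edge. Origin: plate's centre. Starts leaning on the rest, z axis 30 degrees off vertical, top towards the rest's -x (robot side), knuckle (+y) towards the jamb's side. The upper half is free of the rest: pinch it across the 6 mm, slide it off along its own z.
- leaf_hole (a point): Centre of the pin hole in the loose leaf's knuckle, 44 mm from the plate's centre along the leaf's +y, halfway up; axes as the leaf's, z along the hole. The knuckle is a tube 24 mm long, 20 mm outside, 12 mm bore, on a neck 24 mm high and 6 mm thick; the plate's edge is 13 mm from the tube's axis.
- jamb: Blue pillar stub fixed to the bench, 130 mm high, dark foot plate, with the fixed steel leaf. Origin on the bench under the pin axis; z up, y from the pin axis to the block. Fixed plate: x=0, y=13 to 71, 45 to 125 mm up. Block: y=22 to 78, x=-53 to -3. Foot: 10 mm high, y=15 to 95, x=-60 to 25. The -y side is open: the loose leaf enters moving along +y, its axes along these, the two plates in one plane.
- jamb_hole (a point): Midpoint of the gap between the two fixed knuckles, on the pin axis, 85 mm above the bench; axes as the jamb's. These are upright tubes, 20 mm outside, 12 mm bore, spanning 45 to 70 and 100 to 125 mm above the bench: a 30 mm gap for the 24 mm loose knuckle. The holes line up when the loose hole's centre is here.
- rest: Sloping plywood rest, fixed, base 80 x 80 mm, about 70 mm high. Origin on the bench beneath the plate's centre; x away from the robot at yaw 0. The leaf stands on a 60 mm wide ledge with a low lip in front (6 mm off the plate) and leans on two 10 mm wide uprights, 38 mm apart, reaching half-way up the plate.
- tray: Bystander: dark steel tray 80 x 120 x 22 mm with the hinge pin in it; origin at the underside's centre.
- pin: Bystander: steel hinge pin, 8 mm diameter, 83 mm long with a square head, lying in the tray; origin at its underside.
- wrench: Bystander: wrench 160 mm long, lying on the bench.
- tin: Bystander: round tin 72 mm across, 50 mm high, yellow band; origin at the underside's centre.
Mind the look-alikes: they are no part of the job. What is meant by the jamb is not purple, turquoise or yellow, and is the smaller of those in its own colour.

How it is judged:
On the way:
1. the leaf is gripped, lifted off the rest and upright (within about 11 degrees) (contact force between leaf and the fingers above 2 N and contact force between leaf and rest below 0.05 N and angle between leaf's own z axis and vertical below 0.2 rad and height (world z) of leaf above 0.06 m), for 0.2 s.
At the end, for the whole second after the job is handed in: Leaf gripped and still, its hole within 4 mm sideways and 4.5 mm in height of the jamb's hole centre, upright within 0.1 rad (6 degrees), off rest and bench (plate centre over 70 mm up), under 12 N on the jamb; bystanders within 30 mm of their starts (horizontal distance between leaf_hole and jamb_hole below 0.004 m and z of leaf_hole in the frame of jamb_hole between -0.0045 and 0.0045 m and angle between the z axis of leaf_hole and the z axis of jamb_hole, either way round below 0.1 rad and contact force between leaf and the fingers above 2 N and contact force between leaf and jamb below 12 N and contact force between leaf and rest below 0.05 N and height (world z) of leaf above 0.07 m and linear speed of leaf below 0.02 m/s); the arm keeps its last pose, push and grip.
It fails at once if the tray, pin, wrench or tin is moved more than 30 mm (distance of any of tray, pin, wrench, tin from where it was at the start of the episode above 0.03 m).
It also fails if it takes over 40 s, if anything falls off the work surface, if the arm or the gripper's body presses on something with over 40 N, if the wrist force passes 120 N, or if a joint passes its speed limit or range.

## Working session

There is one attempt and no reset: what is moved stays moved. The work goes in short steps, Python scripts to look and compute and a tool call to move; the robot and the scene stay as the last step left them, time stands still between calls to the robot, and variables do not carry over. Pictures are saved under pics/ and viewed, and the job is handed in when it is done.

Besides the shell and the picture viewer there is one more tool, called after ">>>" by a JSON object that holds its "method" and its "body", one argument or row to a line. drive_tool: Moves the arm, as the interface text tells. Its arguments: {"type":"object","properties":{"moves":{"type":"array"},"gripper":{"type":"number"},"squeeze":{"type":"number"}},"required":["moves"]}

```bash
ls; mkdir -p pics; python3 - <<'E'
from plant import monitor, snapshot, ctrl
import cv2,numpy as np
for n in("scene","top"):
    s=snapshot(n); np.savez(f"{n}0.npz",**s)
    cv2.imwrite(f"pics/{n}0.png",cv2.resize(s["pixels"][:,:,::-1],(800,600),interpolation=cv2.INTER_CUBIC))
    print(n,s["fx"],s["cx"],s["cy"],np.round(s["cam_to_world"],3))
print(monitor.state())
E
```

```text
pics
scene 479.9092002527836 262.7893067081155 184.63690489580745 [[-0.208  0.735 -0.645  1.236]
 [ 0.978  0.154 -0.14   0.153]
 [-0.003 -0.66  -0.751  0.871]
 [ 0.     0.     0.     1.   ]]
top 402.2845659486931 257.3340066655481 199.08704987158788 [[ 0.022 -0.997  0.07   0.45 ]
 [-1.    -0.023 -0.004 -0.003]
 [ 0.006 -0.07  -0.998  1.106]
 [ 0.     0.     0.     1.   ]]
{'time_s': 0.1, 'q': array([ 1.04787780e+00,  3.59456908e-01,  1.51134238e+00,  1.78135863e-05,
        1.27250409e+00, -1.15096997e-01]), 'joint_vel': array([-0.00109403, -0.00075676, -0.00326136,  0.00127872, -0.00423555,
        0.00024168]), 'effort': array([-2.83963846e-04, -5.28652561e+01, -2.79349726e+01, -2.70007213e-04,
        5.05136442e-03, -3.69220814e-07]), 'position': array([0.2376523 , 0.55024856, 0.23051648]), 'ee_rot': array([[-8.69103222e-04, -9.17984831e-01,  3.96614541e-01],
       [-1.47360452e-03,  3.96615436e-01,  9.17983673e-01],
       [-9.99998537e-01,  2.13369588e-04, -1.69744635e-03]]), 'contact_force': array([-1.39039588,  0.3112955 ,  0.11788671]), 'torque': array([0.0058626 , 0.05218282, 0.0169095 ]), 'grip_width': 0.08508547162997744}
```

View pics/scene0.png

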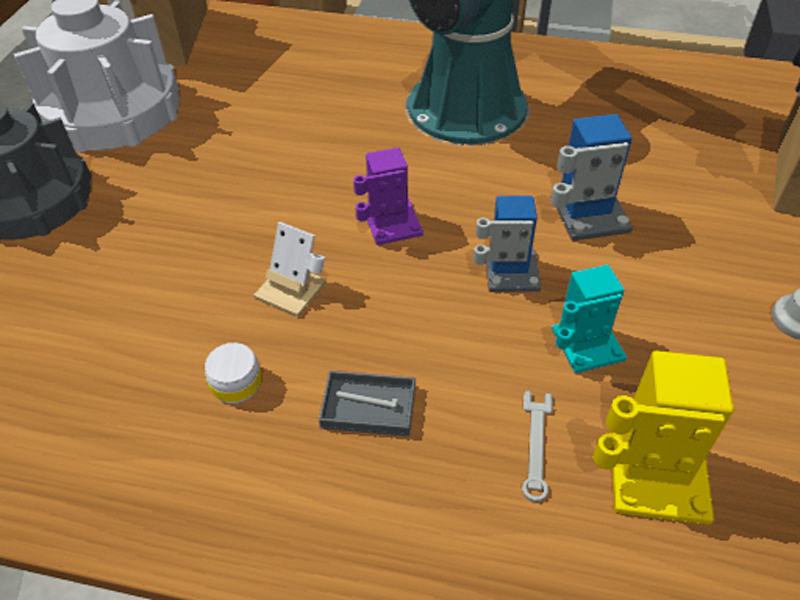

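View pics/top0.png

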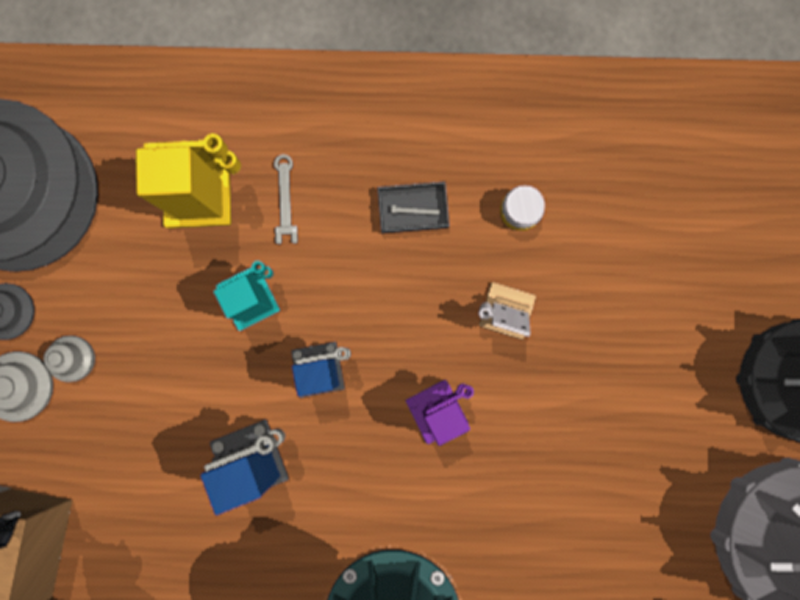

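The top view shows the small blue jamb at about (320,370), with the leaf on its rest at (505,315). The purple decoy at (440,410) lies between them. I'll enlarge both areas.

```bash
cat > h.py <<'E'
import numpy as np,cv2
def load(n): return dict(np.load(n))
def cloud(s):
    d=s["depth"]; v,u=np.mgrid[:d.shape[0],:d.shape[1]]
    P=np.stack([(u-s["cx"])/s["fx"]*d,(v-s["cy"])/s["fy"]*d,d],-1)
    W=P@s["cam_to_world"][:3,:3].T+s["cam_to_world"][:3,3]
    W[d==0]=np.nan
    return W
def ray(s,u,v):
    r=np.array([(u-s["cx"])/s["fx"],(v-s["cy"])/s["fy"],1.])
    return s["cam_to_world"][:3,3], s["cam_to_world"][:3,:3]@r
def onplane(s,u,v,z):
    o,r=ray(s,u,v); return o+r*(z-o[2])/r[2]
def proj(s,p):
    T=s["cam_to_world"]; c=(np.asarray(p)-T[:3,3])@T[:3,:3]
    return np.stack([c[...,0]/c[...,2]*s["fx"]+s["cx"],c[...,1]/c[...,2]*s["fy"]+s["cy"]],-1)
def crop(s,u0,v0,w,h,k,name):
    im=s["pixels"][v0:v0+h,u0:u0+w,::-1]
    im=cv2.resize(im,None,fx=k,fy=k,interpolation=cv2.INTER_NEAREST)
    for i in range(0,w,10):
        cv2.putText(im,str(u0+i),(i*k,10),0,.35,(255,255,255),1); cv2.line(im,(i*k,12),(i*k,18),(255,255,255),1)
    for i in range(0,h,10):
        cv2.putText(im,str(v0+i),(0,i*k+4),0,.35,(255,255,255),1); cv2.line(im,(24,i*k),(30,i*k),(255,255,255),1)
    cv2.imwrite(name,im)
E
python3 - <<'E'
from h import *
s=load("scene0.npz");t=load("top0.npz")
crop(s,155,130,60,75,8,"pics/sleaf.png"); crop(s,295,115,60,75,8,"pics/sjamb.png")
crop(t,295,170,60,55,8,"pics/tleaf.png"); crop(t,175,205,60,60,8,"pics/tjamb.png")
ims=[cv2.imread(f"pics/{n}.png") for n in("sleaf","sjamb","tleaf","tjamb")]
ims=[cv2.copyMakeBorder(i,0,600-i.shape[0],0,480-i.shape[1],0) for i in ims]
for a,b,n in((0,1,"s"),(2,3,"t")):
    m=np.hstack([ims[a],ims[b]]); cv2.imwrite(f"pics/pair_{n}.png",cv2.resize(m,(800,500)))
W=cloud(s)
for (u,v) in((188,150),(190,165),(200,168),(320,150),(330,130),(340,180)): print(u,v,np.round(W[v,u],4))
E
```

```text
188 150 [ 0.4999 -0.1815  0.0942]
190 165 [ 0.5228 -0.1724  0.0696]
200 168 [ 0.5288 -0.1463  0.0715]
320 150 [0.4462 0.1163 0.1026]
330 130 [0.4014 0.1313 0.1266]
340 180 [0.4482 0.1723 0.0154]
```

View pics/pair_s.png

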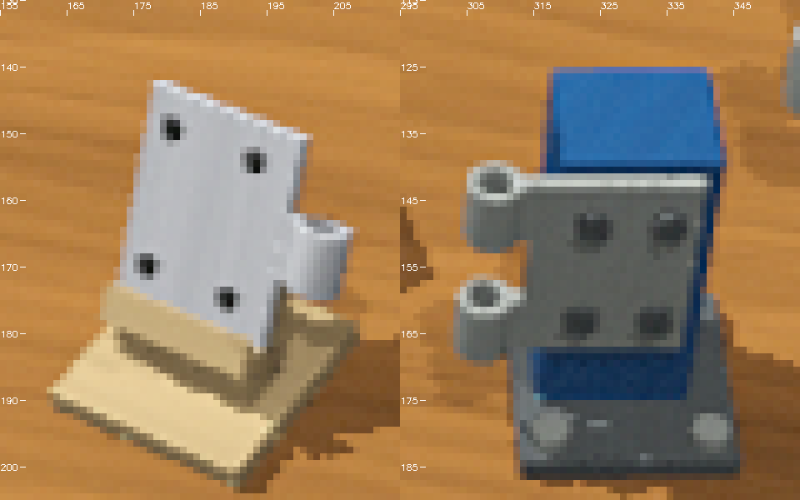

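View pics/pair_t.png

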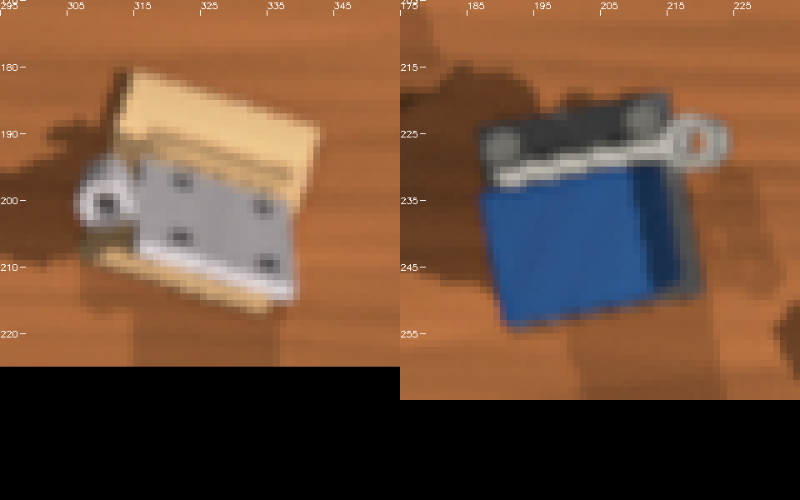

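```bash
cat > fit.py <<'E'
from h import *
from scipy.optimize import least_squares
from scipy.spatial.transform import Rotation as R
s=load("scene0.npz");t=load("top0.npz")
def px(u0,v0,off,X,Y): return (u0+(X-off)/6.6667-.5, v0+Y/6.6667-.5)
J=[(s,(0,0,.125),px(295,115,400,494,181)),(s,(0,0,.07),px(295,115,400,486,295)),(s,(.003,.071,.125),px(295,115,400,708,186)),
(s,(.003,.071,.045),px(295,115,400,688,350)),(s,(.003,.013,.045),px(295,115,400,528,347)),(s,(-.053,.022,.13),px(295,115,400,553,70)),
(s,(-.053,.078,.13),px(295,115,400,710,68)),(s,(-.003,.078,.13),px(295,115,400,722,165)),(s,(.025,.015,0),px(295,115,400,520,480)),(s,(.025,.095,0),px(295,115,400,740,480)),
(t,(0,0,.125),px(175,205,400,697,142)),(t,(0,.071,.125),px(175,205,400,498,178)),(t,(-.003,.022,.13),px(175,205,400,633,168)),
(t,(-.053,.022,.13),px(175,205,400,655,298)),(t,(-.053,.078,.13),px(175,205,400,508,326)),(t,(-.003,.078,.13),px(175,205,400,482,192))]
L=[(s,(-.003,-.031,.04),px(155,130,0,153,80)),(s,(-.003,.031,.04),px(155,130,0,311,133)),(s,(.003,.031,-.04),px(155,130,0,263,348)),
(s,(.003,0,0),px(155,130,0,200.5,213.5)),(s,(0,.044,.012),px(155,130,0,320,226)),
(t,(0,.044,.012),px(295,170,0,105,203)),(t,(-.003,.031,.04),px(295,170,0,134,256)),(t,(-.003,-.031,.04),px(295,170,0,293,300)),(t,(.003,0,0),px(295,170,0,222.75,222.75))]
def res(T,F): return np.array([proj(c,T[0]@np.array(p)+T[1])-np.array(q) for c,p,q in F])
TJ=lambda p:(R.from_euler('z',p[2]).as_matrix(),np.array([p[0],p[1],p[3] if len(p)>3 else 0]))
TL=lambda p:((R.from_euler('z',p[3])*R.from_euler('y',-p[4])).as_matrix(),p[:3])
if __name__=="__main__":
    for nm,F in(("both",J),("scene",[f for f in J if f[0] is s]),("top",[f for f in J if f[0] is t])):
        r=least_squares(lambda p:res(TJ(p),F).ravel(),[.44,.1,0,0]); print("jamb",nm,np.round(r.x,4))
        if nm=="both": print(np.round(res(TJ(r.x),F),1).tolist())
    for nm,F in(("both",L),("scene",[f for f in L if f[0] is s]),("top",[f for f in L if f[0] is t])):
        r=least_squares(lambda p:res(TL(p),F).ravel(),[.5,-.17,.07,0,.5]); print("leaf",nm,np.round(r.x,4))
        if nm=="both": print(np.round(res(TL(r.x),F),1).tolist())
    # depth plane of the leaf front and jamb plate
    W=cloud(s)
    def plane(P):
        c=np.median(P,0); 
        for _ in range(4):
            n=np.linalg.svd(P-P.mean(0))[2][2]; d=(P-P.mean(0))@n; P=P[abs(d)<2.5*d.std()+1e-5]
        return P.mean(0),n*np.sign(n[0]),d.std()
    m=np.zeros(W.shape[:2],np.uint8)
    cv2.fillPoly(m,[np.int32([[180,147],[198,153],[193,178],[176,171]])],1); c,n,e=plane(W[m>0]); print("leafplane",c,n,e,"tilt",np.degrees(np.arcsin(n[2])),"yaw",np.arctan2(n[1],n[0]))
    m[:]=0; cv2.fillPoly(m,[np.int32([[316,145],[338,145],[336,164],[316,164]])],1); c,n,e=plane(W[m>0]); print("jambplane",c,n,e,"yaw",np.arctan2(n[1],n[0]))
    Wt=cloud(t); print("table z",np.nanmedian(W[200:205,250:280,2]),np.nanmedian(Wt[150:160,260:290,2]))
    print("block top z",np.nanmedian(W[127:137,320:338,2]),np.nanmedian(Wt[236:247,192:207,2]))
E
python3 fit.py
```

```text
jamb both [0.451  0.0888 0.2169 0.0021]
[[-0.1, 0.2], [-0.5, 0.3], [-0.4, 0.2], [-1.4, 0.2], [-1.9, 0.8], [-0.9, -0.7], [-0.1, -0.6], [0.6, -0.2], [-0.6, 0.4], [-0.3, 0.1], [-1.6, 0.2], [-0.5, 0.5], [-0.9, -0.7], [-0.4, 0.3], [-1.2, 0.6], [-1.1, 0.2]]
jamb scene [ 0.4373  0.0897  0.2118 -0.0106]
jamb top [ 0.4507  0.087   0.2033 -0.0039]
leaf both [ 0.5149 -0.1856  0.0703 -0.2648  0.4918]
[[0.2, -0.5], [-0.8, 0.1], [-0.5, 0.3], [0.3, 0.3], [0.0, -0.4], [-0.1, 0.7], [0.1, -0.3], [0.1, 0.1], [-1.0, -0.3]]
leaf scene [ 0.513  -0.1862  0.068  -0.2509  0.4973]
leaf top [ 0.5152 -0.1859  0.0737 -0.2803  0.5179]Traceback (most recent call last):
  File "fit.py", line 32, in <module>
    cv2.fillPoly(m,[np.int32([[180,147],[198,153],[193,178],[176,171]])],1); c,n,e=plane(W[m>0]); print("leafplane",c,n,e,"tilt",np.degrees(np.arcsin(n[2])),"yaw",np.arctan2(n[1],n[0]))
                                                                                   ~~~~~^^^^^^^^
  File "fit.py", line 29, in plane
    n=np.linalg.svd(P-P.mean(0))[2][2]; d=(P-P.mean(0))@n; P=P[abs(d)<2.5*d.std()+1e-5]
      ~~~~~~~~~~~~~^^^^^^^^^^^^^
    u, s, vh = gufunc(a, signature=signature)
               ~~~~~~^^^^^^^^^^^^^^^^^^^^^^^^
    raise LinAlgError("SVD did not converge")
numpy.linalg.LinAlgError: SVD did not converge
```

```bash
sed -i 's/c=np.median(P,0); /P=P[~np.isnan(P).any(1)]/' fit.py; python3 fit.py | tail -4
cat > fit2.py <<'E'
from fit import *
# joint fit, per-camera pixel bias, jamb z=0
def f(x):
    b={id(s):x[8:10],id(t):x[10:12]}
    o=[]
    for T,F in((TJ(x[:3]),J),(TL(x[3:8]),L)):
        for c,p,q in F: o.append(proj(c,T[0]@np.array(p)+T[1])+b[id(c)]-np.array(q))
    return np.concatenate([np.ravel(o),x[8:]/1.0*.7])
r=least_squares(f,np.r_[.45,.09,.2,.515,-.186,.07,-.26,.5,0,0,0,0],loss='soft_l1',f_scale=.5)
print(np.round(r.x,4)); print(np.round(r.fun[:-4].reshape(-1,2),1).tolist())
E
python3 fit2.py
```

```text
leafplane [ 0.51529202 -0.18261003  0.06910962] [ 0.83167915 -0.24751987  0.49703492] 0.0016896135586134259 tilt 29.80402500817758 yaw -0.28926693749970134
jambplane [0.44284737 0.13182949 0.08879547] [ 0.97770989  0.20928505 -0.01682699] 0.001700756838065985 yaw 0.21087406847655918
table z 0.0008061420678180387 0.0007477854489561508
block top z 0.13066510582946844 0.1302817872579659
[ 0.4506  0.0882  0.2102  0.515  -0.1865  0.0679 -0.2657  0.5051  0.6714
 -0.672   0.3503 -0.2119]
[[0.2, 0.1], [-0.2, 0.1], [-0.1, 0.2], [-1.1, 0.1], [-1.6, 0.6], [-0.4, -0.8], [0.3, -0.6], [0.9, -0.2], [-0.3, 0.2], [-0.0, 0.1], [-0.9, 0.2], [0.2, 0.2], [-0.2, -0.8], [0.2, 0.1], [-0.6, 0.3], [-0.4, -0.1], [0.7, -0.4], [-0.3, 0.2], [-0.2, 0.3], [0.7, 0.3], [0.5, -0.3], [0.4, 0.5], [0.6, -0.4], [0.6, 0.1], [-0.4, -0.5]]
```

```bash
cat > plan.py <<'E'
import numpy as np
from scipy.spatial.transform import Rotation as R
from plant import monitor
def leafR(yaw,tilt): return (R.from_euler('z',yaw)*R.from_euler('y',-tilt)).as_matrix()
def toolR(L): return np.stack([-L[:,2],L[:,1],L[:,0]],1)
def plan(p1,R1,maxmm=38,maxdeg=6.8,n=None,st=None):
    st=st or monitor.state(); p0=np.array(st["position"]);R0=np.array(st["ee_rot"])
    w=R.from_matrix(R0.T@R1).as_rotvec(degrees=True); d=np.asarray(p1)-p0
    N=n or int(max(1,np.ceil(np.linalg.norm(d)*1e3/maxmm),np.ceil(np.linalg.norm(w)/maxdeg)))
    print("dist mm",np.round(np.linalg.norm(d)*1e3,1),"turn",np.round(w,1),"N",N,"t",st["time_s"])
    rows=[]
    for k in range(N):
        Rk=R0@R.from_rotvec(w*k/N,degrees=True).as_matrix()
        rows.append({"travel":[round(float(x),1) for x in Rk.T@d/N*1e3],"rotation":[round(float(x),2) for x in w/N]})
    import json
    for i in range(0,N,12): print(json.dumps(rows[i:i+12]))
C=np.array([.515,-.1862,.069]); LY,LT=-.268,.52
E
python3 - <<'E'
from plan import *
from h import *
W=cloud(load("top0.npz"))
def mx(u0,v0,u1,v1): return np.nanmax(W[int(v0*.64):int(v1*.64),int(u0*.64):int(u1*.64)].reshape(-1,3),0).round(3),np.nanmin(W[int(v0*.64):int(v1*.64),int(u0*.64):int(u1*.64)].reshape(-1,3),0).round(3)
for n,b in(("yellow",(130,130,245,230)),("purple",(405,380,480,450)),("bigblue",(200,420,290,520)),("cyan",(215,260,280,330))): print(n,mx(*b))
L=leafR(LY,LT); T=toolR(L)
print(T.round(3))
plan([.46,.15,.30],toolR(leafR(.2,0.1)))
E
```

```text
yellow (array([0.849, 0.49 , 0.194]), array([ 0.664,  0.269, -0.007]))
purple (array([ 0.41 , -0.014,  0.135]), array([ 0.288, -0.145, -0.005]))
bigblue (array([0.335, 0.341, 0.176]), array([ 0.163,  0.181, -0.007]))
cyan (array([0.615, 0.329, 0.136]), array([ 0.49 ,  0.21 , -0.006]))
[[ 0.479  0.265  0.837]
 [-0.132  0.964 -0.23 ]
 [-0.868 -0.     0.497]]
dist mm 463.1 turn [55.1 -5.4 -2.7] N 13 t 0.1
[{"travel": [-5.3, -27.9, -21.5], "rotation": [4.24, -0.41, -0.21]}, {"travel": [-5.4, -29.4, -19.3], "rotation": [4.24, -0.41, -0.21]}, {"travel": [-5.4, -30.8, -17.1], "rotation": [4.24, -0.41, -0.21]}, {"travel": [-5.4, -32.0, -14.7], "rotation": [4.24, -0.41, -0.21]}, {"travel": [-5.4, -33.0, -12.2], "rotation": [4.24, -0.41, -0.21]}, {"travel": [-5.3, -33.9, -9.7], "rotation": [4.24, -0.41, -0.21]}, {"travel": [-5.2, -34.5, -7.2], "rotation": [4.24, -0.41, -0.21]}, {"travel": [-5.2, -35.0, -4.6], "rotation": [4.24, -0.41, -0.21]}, {"travel": [-5.1, -35.2, -1.9], "rotation": [4.24, -0.41, -0.21]}, {"travel": [-4.9, -35.3, 0.7], "rotation": [4.24, -0.41, -0.21]}, {"travel": [-4.8, -35.1, 3.4], "rotation": [4.24, -0.41, -0.21]}, {"travel": [-4.6, -34.8, 6.0], "rotation": [4.24, -0.41, -0.21]}]
[{"travel": [-4.5, -34.3, 8.6], "rotation": [4.24, -0.41, -0.21]}]
```

>>> {"method": "drive_tool", "body": {
  "moves": [
    {"travel":[-6,-28,-21.5],"rotation":[4.2,-0.4,-0.2]},
    {"travel":[-6,-29.5,-19],"rotation":[4.2,-0.4,-0.2]},
    {"travel":[-6,-31,-17],"rotation":[4.2,-0.4,-0.2]},
    {"travel":[-6,-32,-14.5],"rotation":[4.2,-0.4,-0.2]},
    {"travel":[-5,-33,-12],"rotation":[4.2,-0.4,-0.2]},
    {"travel":[-5,-34,-9.5],"rotation":[4.2,-0.4,-0.2]},
    {"travel":[-5,-34.5,-7],"rotation":[4.2,-0.4,-0.2]},
    {"travel":[-5,-35,-4.5],"rotation":[4.2,-0.4,-0.2]},
    {"travel":[-5,-35,-2],"rotation":[4.2,-0.4,-0.2]},
    {"travel":[-5,-35,1],"rotation":[4.2,-0.4,-0.2]},
    {"travel":[-5,-35,3.5],"rotation":[4.2,-0.4,-0.2]},
    {"travel":[-5,-35,6],"rotation":[4.2,-0.4,-0.2]}
  ],
  "gripper": 50
}}

```text
time_s: 1.1
position: [0.4417, 0.1681, 0.2927]
ee_rot: [[0.083, -0.251, 0.965], [0.018, 0.968, 0.25], [-0.996, -0.003, 0.084]]
contact_force: [0.9, 1.4, 0.4]
grip_width: 0.0503
```

```bash
python3 - <<'E'
from plan import *
print(monitor.state()["position"].round(4),monitor.state()["q"].round(3),monitor.state()["grip_width"])
L=leafR(LY,LT)
plan(C+L[:,2]*.096,toolR(L))
E
```

```text
[0.4417 0.1681 0.2927] [ 0.218  0.068  1.743 -0.     1.246 -0.036] 0.0503072959565177
dist mm 370.4 turn [ 28.8 -24.3  -8.8] N 10 t 1.1
[{"travel": [13.6, -33.7, -7.1], "rotation": [2.88, -2.43, -0.88]}, {"travel": [13.8, -33.8, -6.0], "rotation": [2.88, -2.43, -0.88]}, {"travel": [14.1, -33.9, -4.9], "rotation": [2.88, -2.43, -0.88]}, {"travel": [14.5, -33.9, -3.8], "rotation": [2.88, -2.43, -0.88]}, {"travel": [14.9, -33.8, -2.7], "rotation": [2.88, -2.43, -0.88]}, {"travel": [15.3, -33.7, -1.6], "rotation": [2.88, -2.43, -0.88]}, {"travel": [15.7, -33.5, -0.6], "rotation": [2.88, -2.43, -0.88]}, {"travel": [16.3, -33.3, 0.4], "rotation": [2.88, -2.43, -0.88]}, {"travel": [16.8, -33.0, 1.4], "rotation": [2.88, -2.43, -0.88]}, {"travel": [17.4, -32.6, 2.3], "rotation": [2.88, -2.43, -0.88]}]
```

>>> {"method": "drive_tool", "body": {
  "moves": [
    {"travel":[13.5,-34,-7],"rotation":[2.9,-2.4,-0.9]},
    {"travel":[13.5,-34,-6],"rotation":[2.9,-2.4,-0.9]},
    {"travel":[14,-34,-5],"rotation":[2.9,-2.4,-0.9]},
    {"travel":[14,-34,-4],"rotation":[2.9,-2.4,-0.9]},
    {"travel":[14.5,-34,-3],"rotation":[2.9,-2.4,-0.9]},
    {"travel":[15,-34,-1.5],"rotation":[2.9,-2.4,-0.9]},
    {"travel":[15.5,-33.5,-0.5],"rotation":[2.9,-2.4,-0.9]},
    {"travel":[16,-33.5,0.5],"rotation":[2.9,-2.4,-0.9]},
    {"travel":[16.5,-33,1.5],"rotation":[2.9,-2.4,-0.9]},
    {"travel":[17,-33,2],"rotation":[2.9,-2.4,-0.9]}
  ]
}}

```text
time_s: 1.93
position: [0.4709, -0.1783, 0.1639]
ee_rot: [[0.488, 0.276, 0.828], [-0.142, 0.961, -0.237], [-0.861, -0.003, 0.508]]
contact_force: [1.1, 1.5, -0.9]
grip_width: 0.0495
```

```bash
python3 - <<'E'
from plan import *
print(monitor.state()["position"].round(4),monitor.state()["q"].round(3),monitor.state()["grip_width"])
L=leafR(LY,LT)
plan(C+L[:,2]*.076,toolR(L))
E
```

```text
[ 0.4709 -0.1783  0.1639] [-0.629  0.135  2.227  0.575  0.322 -0.857] 0.049487076069468124
dist mm 30.1 turn [-0.5  0.8  0.5] N 1 t 1.9333
[{"travel": [28.4, 4.2, -8.8], "rotation": [-0.51, 0.76, 0.46]}]
```

>>> {"method": "drive_tool", "body": {
  "moves": [
    {"travel":[14,2,-4.5],"rotation":[-0.25,0.4,0.2]},
    {"travel":[14,2,-4.5],"rotation":[-0.25,0.4,0.2]},
    {"travel":[0,0,0],"rotation":[0,0,0]}
  ]
}}

```text
time_s: 2.18
position: [0.4754, -0.1824, 0.1318]
ee_rot: [[0.475, 0.278, 0.835], [-0.139, 0.96, -0.241], [-0.869, -0.001, 0.494]]
contact_force: [-0.2, 0.6, -0.6]
grip_width: 0.0501
```

```bash
python3 - <<'E'
from plan import *
from h import *
from plant import snapshot
print(monitor.state()["position"].round(4),monitor.state()["q"].round(3),monitor.state()["grip_width"])
L=leafR(LY,LT)
for n in("scene","top"):
    s=snapshot(n); np.savez(f"{n}1.npz",**s)
crop(load("scene1.npz"),140,100,90,110,5,"pics/s1.png");crop(load("top1.npz"),280,160,80,80,5,"pics/t1.png")
a=cv2.imread("pics/s1.png");b=cv2.imread("pics/t1.png");b=cv2.copyMakeBorder(b,0,a.shape[0]-b.shape[0],0,0,0);cv2.imwrite("pics/st1.png",cv2.resize(np.hstack([a,b]),None,fx=.9,fy=.9))
st=monitor.state();T=st["ee_rot"]
# centre line in leaf frame
print("tcp in leaf frame mm",((st["position"]-C)@L*1e3).round(1)); print("tool x in leaf",(T[:,0]@L).round(3))
plan(C+L[:,2]*.006,toolR(L))
E
```

```text
[ 0.4754 -0.1824  0.1318] [-0.626  0.218  2.241  0.727  0.252 -1.013] 0.05008780016372814
tcp in leaf frame mm [-1.7 -6.1 75.3]
tool x in leaf [-0.001 -0.007 -1.   ]
dist mm 69.6 turn [-0.6 -0.1  0.4] N 2 t 2.2833
[{"travel": [34.6, 3.3, 0.9], "rotation": [-0.29, -0.03, 0.21]}, {"travel": [34.6, 3.2, 0.9], "rotation": [-0.29, -0.03, 0.21]}]
```

View pics/st1.png

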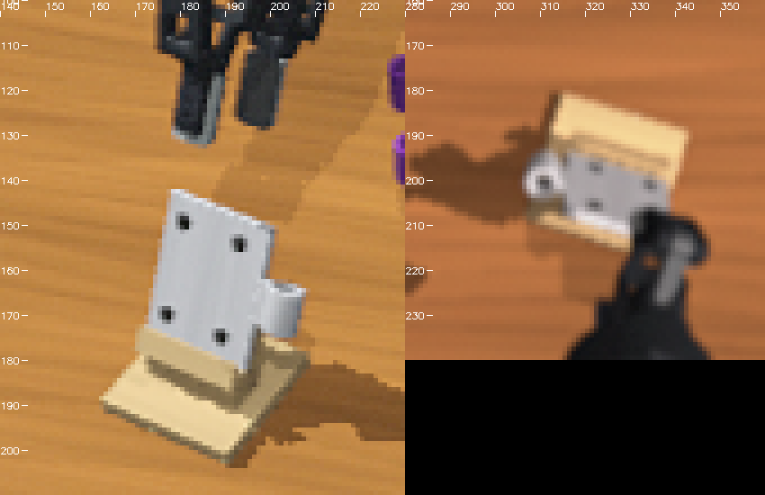

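```bash
cat > kin.py <<'E'
import numpy as np
from scipy.optimize import least_squares
from scipy.spatial.transform import Rotation as R
S=[([1.0478778,.3594569,1.5113424,0,1.2725041,-.115097],[.2376523,.55024856,.23051648]),
([.218,.068,1.743,0,1.246,-.036],[.4417,.1681,.2927]),([-.629,.135,2.227,.575,.322,-.857],[.4709,-.1783,.1639]),([-.626,.218,2.241,.727,.252,-1.013],[.4754,-.1824,.1318])]
def fk(q,k):
    Rz=lambda a:R.from_euler('z',a);Ry=lambda a:R.from_euler('y',a)
    h,l1,l2,e,d=k
    A=Rz(q[0]);B=A*Ry(q[1]);Cc=B*Ry(q[2])
    W=np.array([0,0,h])+B.apply([0,0,l1])+Cc.apply([e,0,l2])
    D=Cc*Rz(q[3])*Ry(q[4])*Rz(q[5])
    M=D.as_matrix()
    return W+D.apply([0,0,d]),M
def fitk(S):
    f=lambda k:np.ravel([fk(q,k)[0]-np.array(p) for q,p in S])
    r=least_squares(f,[.3,.4,.4,0,.3]); return r
r=fitk(S)
K=r.x
if __name__=="__main__":
    print(K.round(4),abs(r.fun).max())
    from plant import monitor
    M=fk(monitor.state()["q"],K)[1]; print(M.round(3)); print(monitor.state()["ee_rot"].round(3))
E
python3 kin.py
```

```text
[0.5693 0.5788 0.4717 0.2334 0.5372] 0.06269578335722795
[[-0.835  0.277  0.476]
 [ 0.24   0.961 -0.139]
 [-0.496 -0.001 -0.868]]
[[ 0.476  0.277  0.835]
 [-0.139  0.961 -0.24 ]
 [-0.868 -0.001  0.496]]
```

```bash
cat > kin2.py <<'E'
from kin import *
from kin import S
def wr(q,k):
    a,h,l1,l2,e,d=k
    A=R.from_euler('z',q[0]);B=A*R.from_euler('y',q[1]);Cc=B*R.from_euler('y',q[2])
    return A.apply([a,0,h])+B.apply([0,0,l1])+Cc.apply([e,0,l2])+fk(q,[0,0,0,0,1])[0]*d
f=lambda k:np.ravel([wr(q,k)-np.array(p) for q,p in S])
best=None
for i in range(10):
    r=least_squares(f,np.random.rand(6)*.5)
    if best is None or r.cost<best.cost: best=r
print(best.x.round(4),best.fun.reshape(-1,3).round(4))
np.save("K.npy",best.x)
E
python3 kin2.py
```

```text
[-0.2219  0.7322  0.7818  0.6624  0.3037  0.7596] [[ 0.0594 -0.0349 -0.012 ]
 [ 0.0137 -0.0672  0.01  ]
 [ 0.0071 -0.0078  0.0041]
 [-0.0098  0.0011 -0.002 ]]
```

```bash
cat > kin2.py <<'E'
from kin import fk,R,np,least_squares,S
def pos(q,k):
    a,b,h,l1,l2,e,d=k
    A=R.from_euler('z',q[0]);B=A*R.from_euler('y',q[1]);Cc=B*R.from_euler('y',q[2])
    return A.apply([a,b,h])+B.apply([0,0,l1])+Cc.apply([e,0,l2])+fk(q,[0,0,0,0,1])[0]*d
f=lambda k:np.r_[np.ravel([pos(q,k)-np.array(p) for q,p in S]),k[0]*.01,k[5]*.01]
best=least_squares(f,[0,.07,.3,.4,.4,0,.2]); K=best.x
def tool(q):
    M=fk(q,[0,0,0,0,1])[1]; return np.stack([M[:,2],M[:,1],-M[:,0]],1)
lo=np.array([-2.97,-1.01,.21,-.96,.2,-2.98]);hi=np.array([2.97,2.36,2.38,4.11,2.71,2.98])
def ik(p,T,q0):
    f=lambda q:np.r_[(pos(q,K)-p)*10,R.from_matrix(tool(q).T@T).as_rotvec()]
    r=least_squares(f,np.clip(q0,lo+1e-3,hi-1e-3),bounds=(lo,hi)); return r.x,np.linalg.norm(r.fun)
if __name__=="__main__":
    print(K.round(4),best.fun[:-2].reshape(-1,3).round(4).tolist())
    from plan import *
    L=leafR(LY,LT); q=monitor.state()["q"]
    for off in (.07,.04,.006):
        for phi in (-30,-15,0,15,30):
            T=L@R.from_rotvec([phi,0,0],degrees=True).as_matrix()
            q,e=ik(C+L[:,2]*.025-T[:,2]*.019+T[:,2]*(off-.006),toolR(T),monitor.state()["q"]); print(off,phi,q.round(3),round(e,4))
E
python3 kin2.py
```

```text
[-5.000e-04  6.870e-02  2.685e-01  6.107e-01  4.344e-01  1.127e-01
  3.736e-01] [[0.0001, -0.0001, 0.0], [0.0, 0.0001, 0.0], [-0.0001, 0.0002, -0.0002], [0.0001, -0.0002, 0.0002]]
0.07 -30 [-0.061  0.369  2.067 -0.96   0.686  1.129] 0.1339
0.07 -15 [-0.294  0.262  2.211 -0.96   0.289  0.923] 0.0289
0.07 0 [-0.611  0.228  2.238  0.755  0.246 -1.04 ] 0.0
0.07 15 [-0.885  0.297  2.176  0.978  0.63  -1.488] 0.0
0.07 30 [-1.047  0.44   2.061  0.935  0.957 -1.607] 0.0
0.04 -30 [-0.115  0.416  2.05  -0.96   0.644  1.1  ] 0.1637
0.04 -15 [-0.329  0.328  2.188 -0.96   0.251  0.902] 0.0591
0.04 0 [-0.601  0.308  2.232  0.999  0.2   -1.282] 0.0063
0.04 15 [-0.845  0.366  2.178  1.079  0.574 -1.573] 0.0
0.04 30 [-1.001  0.489  2.07   0.998  0.903 -1.648] 0.0
0.006 -30 [-0.171  0.47   2.027 -0.96   0.6    1.067] 0.1945
0.006 -15 [-0.363  0.401  2.158 -0.96   0.215  0.881] 0.0901
0.006 0 [-0.612  0.4    2.225  1.428  0.2   -1.727] 0.0303
0.006 15 [-0.802  0.443  2.174  1.209  0.523 -1.682] 0.0
0.006 30 [-0.949  0.547  2.076  1.075  0.847 -1.7  ] 0.0
```

```bash
cat >> plan.py <<'E'
def graspT(L,p,phi=15,gz=.025,back=0,gy=0):
    """tool pose so that grasp point is at leaf (0,gy,gz), pulled back along tool by back"""
    T=toolR(L@R.from_rotvec([phi,0,0],degrees=True).as_matrix())
    return p+L[:,2]*gz+L[:,1]*gy+T[:,0]*(.019-back),T
JP=np.array([.4505,.088,.085]);JY=.21
E
python3 - <<'E'
from kin2 import *
from plan import *
L=leafR(LY,LT); q=monitor.state()["q"]
q,e=ik(*graspT(L,C,back=.07),q);print(q.round(3),e)
q,e=ik(*graspT(L,C),q);print(q.round(3),e)
q,e=ik(*graspT(L,C+L[:,2]*.06),q);print(q.round(3),e)
L2=leafR(LY,0)
q,e=ik(*graspT(L2,[.5,-.18,.2]),q);print(q.round(3),e)
L3=leafR(JY,0)
for y in(-.15,-.104,-.044):
    q,e=ik(*graspT(L3,JP+L3[:,1]*y),q);print(q.round(3),e)
plan(*graspT(L,C,back=.07))
E
```

```text
[-0.893  0.284  2.175  0.959  0.643 -1.473] 1.0154755761127223e-11
[-0.802  0.443  2.174  1.209  0.523 -1.682] 3.637362385342535e-14
[-0.845  0.295  2.19   1.003  0.604 -1.481] 1.398976124270418e-12
[-0.64   0.32   1.672  0.256  1.256 -0.465] 9.72007982730522e-15
[-0.42   0.442  1.836  0.246  1.034 -0.774] 1.6359966072034803e-11
[-0.345  0.42   1.88   0.265  0.998 -0.717] 2.250034856242183e-15
[-0.237  0.397  1.926  0.29   0.954 -0.631] 5.113570812102985e-14
dist mm 7.3 turn [-0.6  0.  15.4] N 3 t 2.2833
[{"travel": [0.4, -2.3, 0.6], "rotation": [-0.2, 0.01, 5.14]}, {"travel": [0.1, -2.4, 0.6], "rotation": [-0.2, 0.01, 5.14]}, {"travel": [-0.1, -2.4, 0.6], "rotation": [-0.2, 0.01, 5.14]}]
```

>>> {"method": "drive_tool", "body": {
  "moves": [
    {"travel":[0.4,-2.3,0.6],"rotation":[-0.2,0,5.1]},
    {"travel":[0,-2.4,0.6],"rotation":[-0.2,0,5.1]},
    {"travel":[0,-2.4,0.6],"rotation":[-0.2,0,5.1]},
    {"travel":[0,0,0],"rotation":[0,0,0]}
  ]
}}

```text
time_s: 2.62
position: [0.4764, -0.1842, 0.1369]
ee_rot: [[0.529, 0.131, 0.838], [0.11, 0.969, -0.221], [-0.842, 0.209, 0.498]]
contact_force: [-0.5, -0.3, 0.6]
grip_width: 0.0499
```

```bash
python3 - <<'E'
from plan import *
L=leafR(LY,LT)
print(monitor.state()["position"].round(4),monitor.state()["q"].round(3))
plan(*graspT(L,C,back=.02),maxmm=17)
E
```

```text
[ 0.4764 -0.1842  0.1369] [-0.872  0.267  2.182  0.95   0.624 -1.452]
dist mm 52.3 turn [ 0.5 -0.   0.8] N 4 t 2.6167
[{"travel": [13.0, -1.2, -0.2], "rotation": [0.13, -0.01, 0.19]}, {"travel": [13.0, -1.3, -0.2], "rotation": [0.13, -0.01, 0.19]}, {"travel": [13.0, -1.3, -0.2], "rotation": [0.13, -0.01, 0.19]}, {"travel": [13.0, -1.4, -0.2], "rotation": [0.13, -0.01, 0.19]}]
```

>>> {"method": "drive_tool", "body": {
  "moves": [
    {"travel":[13,-1.3,-0.2],"rotation":[0.13,0,0.2]},
    {"travel":[13,-1.3,-0.2],"rotation":[0.13,0,0.2]},
    {"travel":[13,-1.3,-0.2],"rotation":[0.13,0,0.2]},
    {"travel":[13,-1.4,-0.2],"rotation":[0.13,0,0.2]}
  ]
}}

```text
time_s: 2.95
position: [0.5033, -0.186, 0.0954]
ee_rot: [[0.533, 0.137, 0.835], [0.111, 0.967, -0.229], [-0.839, 0.215, 0.5]]
contact_force: [0.5, 0.4, -0.0]
grip_width: 0.0502
```

```bash
cat > look.py <<'E'
from plan import *
from h import *
from plant import snapshot
def look(tag,sc=(140,100,90,110),tc=(280,160,80,80),k=5):
    for n in("scene","top"):
        s=snapshot(n); np.savez(f"{n}{tag}.npz",**s)
    crop(load(f"scene{tag}.npz"),*sc,k,f"pics/s{tag}.png");crop(load(f"top{tag}.npz"),*tc,k,f"pics/t{tag}.png")
    a=cv2.imread(f"pics/s{tag}.png");b=cv2.imread(f"pics/t{tag}.png");H=max(a.shape[0],b.shape[0])
    a,b=[cv2.copyMakeBorder(i,0,H-i.shape[0],0,0,0) for i in(a,b)]
    m=np.hstack([a,b]); f=min(1,800/m.shape[1],600/m.shape[0]); cv2.imwrite(f"pics/st{tag}.png",cv2.resize(m,None,fx=f,fy=f,interpolation=cv2.INTER_AREA)); print("scale",f*k,"split",a.shape[1]*f)
E
python3 - <<'E'
from look import *
look("2")
L=leafR(LY,LT)
st=monitor.state();print("tcp in leaf",((st["position"]-C)@L*1e3).round(1),st["contact_force"],st["q"].round(3))
plan(*graspT(L,C),maxmm=10)
E
```

```text
scale 4.705882352941177 split 423.52941176470586
tcp in leaf [ 2.5 -2.2 27.9] [ 0.42505518  0.38698214 -0.19381557] [-0.823  0.389  2.176  1.122  0.544 -1.6  ]
dist mm 22.6 turn [0.  0.1 0.5] N 3 t 3.05
[{"travel": [7.5, 0.5, -0.8], "rotation": [0.01, 0.03, 0.18]}, {"travel": [7.5, 0.5, -0.8], "rotation": [0.01, 0.03, 0.18]}, {"travel": [7.5, 0.5, -0.8], "rotation": [0.01, 0.03, 0.18]}]
```

View pics/st2.png

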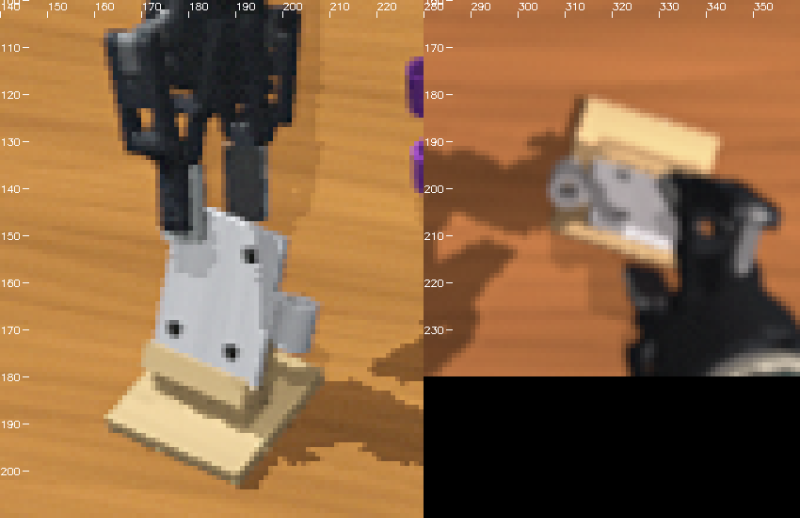

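The plate's top edge (scene (185,147)) lies between the front finger at (180,146) and the back finger, which it hides. I'll go on down and close.

>>> {"method": "drive_tool", "body": {
  "moves": [
    {"travel":[7.5,0.5,-0.8],"rotation":[0,0,0.2]},
    {"travel":[7.5,0.5,-0.8],"rotation":[0,0,0.2]},
    {"travel":[7.5,0.5,-0.8],"rotation":[0,0,0.2]},
    {"travel":[0,0,0],"rotation":[0,0,0]}
  ]
}}

```text
time_s: 3.38
position: [0.5132, -0.1771, 0.0776]
ee_rot: [[0.531, 0.127, 0.838], [0.122, 0.967, -0.224], [-0.839, 0.221, 0.498]]
contact_force: [-0.5, -0.4, 0.3]
grip_width: 0.05
```

```bash
python3 - <<'E'
from look import *
L=leafR(LY,LT)
st=monitor.state();print("tcp in leaf",((st["position"]-C)@L*1e3).round(1),st["contact_force"],st["q"].round(3))
plan(*graspT(L,C),maxmm=10)
E
```

```text
tcp in leaf [0.6 8.3 9.5] [-0.46938099 -0.38112474  0.32185378] [-0.794  0.434  2.177  1.205  0.52  -1.676]
dist mm 4.4 turn [ 0.3 -0.   0.1] N 1 t 3.3833
[{"travel": [1.9, -4.0, -0.7], "rotation": [0.34, -0.0, 0.06]}]
```

>>> {"method": "drive_tool", "body": {
  "moves": [
    {"travel":[2,-4,-0.7],"rotation":[0.3,0,0]},
    {"travel":[0,0,0],"rotation":[0,0,0]}
  ],
  "gripper": 22
}}

```text
time_s: 3.55
position: [0.5129, -0.1795, 0.0761]
ee_rot: [[0.531, 0.13, 0.837], [0.121, 0.966, -0.227], [-0.839, 0.222, 0.497]]
contact_force: [-0.2, -1.2, -0.3]
grip_width: 0.0269
```

>>> {"method": "drive_tool", "body": {
  "moves": [
    {"travel":[0,0,0],"rotation":[0,0,0]},
    {"travel":[0,0,0],"rotation":[0,0,0]},
    {"travel":[0,0,0],"rotation":[0,0,0]},
    {"travel":[0,0,0],"rotation":[0,0,0]},
    {"travel":[0,0,0],"rotation":[0,0,0]},
    {"travel":[0,0,0],"rotation":[0,0,0]}
  ],
  "gripper": 0,
  "squeeze": 50
}}

```text
time_s: 4.05
position: [0.5115, -0.1796, 0.0771]
ee_rot: [[0.53, 0.131, 0.838], [0.119, 0.967, -0.227], [-0.84, 0.22, 0.497]]
contact_force: [0.5, 0.5, -1.9]
grip_width: 0.0053
```

```bash
python3 - <<'E'
from look import *
look("3")
L=leafR(LY,LT)
st=monitor.state();print("tcp in leaf",((st["position"]-C)@L*1e3).round(1),st["contact_force"],st["grip_width"],st["q"].round(3))
np.savez("grasp.npz",p=st["position"],R=st["ee_rot"])
T=st["ee_rot"]; print("leaf z in tool",(T.T@L[:,2]).round(3), T.T@(L[:,2]*.05))
E
```

```text
scale 4.705882352941177 split 423.52941176470586
tcp in leaf [-0.3  5.5  9.6] [-0.69145007 -0.44700775 -2.66457951] 0.005439615244908899 [-0.799  0.434  2.177  1.201  0.52  -1.674]
leaf z in tool [-0.967  0.255 -0.   ] [-4.83429811e-02  1.27654265e-02 -7.78794849e-06]
```

View pics/st3.png

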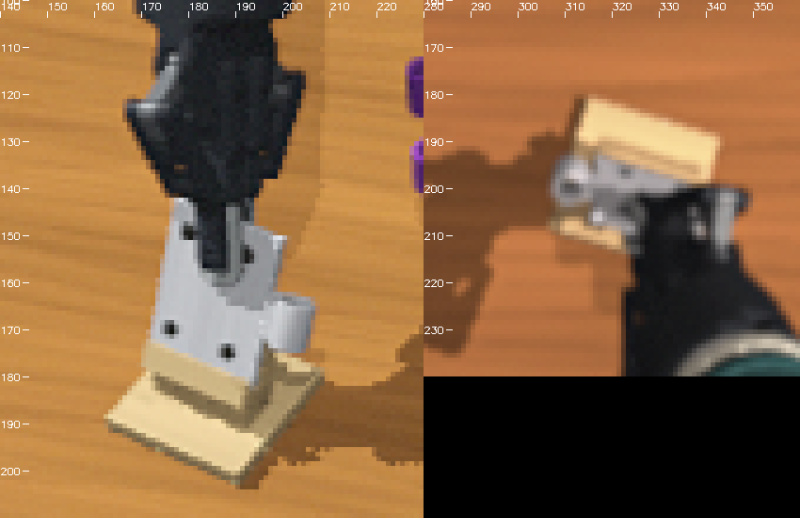

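>>> {"method": "drive_tool", "body": {
  "moves": [
    {"travel":[-8,2.1,0],"rotation":[0,0,0]},
    {"travel":[-12,3.2,0],"rotation":[0,0,0]},
    {"travel":[-15,4,0],"rotation":[0,0,0]},
    {"travel":[-15,4,0],"rotation":[0,0,0]},
    {"travel":[-15,4,0],"rotation":[0,0,0]},
    {"travel":[-10,2.6,0],"rotation":[0,0,0]}
  ]
}}

```text
time_s: 4.65
position: [0.4721, -0.168, 0.1437]
ee_rot: [[0.525, 0.132, 0.841], [0.124, 0.966, -0.229], [-0.842, 0.224, 0.491]]
contact_force: [0.4, 1.2, -1.9]
grip_width: 0.0057
```

```bash
python3 - <<'E'
from look import *
look("4",sc=(140,70,90,110))
st=monitor.state();print(st["position"],st["contact_force"],st["grip_width"],st["q"].round(3))
L=leafR(LY,LT); print("tcp in leaf0",((st["position"]-C)@L*1e3).round(1))
E
```

```text
scale 4.705882352941177 split 423.52941176470586
[ 0.47256055 -0.16837068  0.14405018] [ 0.52582385  0.08034623 -2.841752  ] 0.005219406932257277 [-0.857  0.241  2.192  0.93   0.638 -1.408]
tcp in leaf0 [-2.3  6.  87.8]
```

View pics/st4.png

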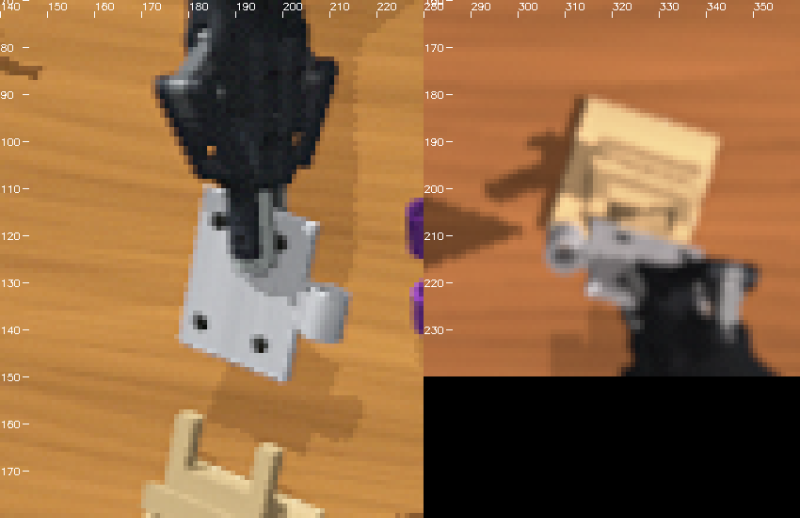

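```bash
cat >> plan.py <<'E'
import os
# leaf in tool: orientation and origin
def leaf_in_tool(phi=14.8,gy=5.5,gz=9.6,gx=0):
    Lt=toolR(R.from_rotvec([phi,0,0],degrees=True).as_matrix()) # tool axes in leaf frame (cols)
    return Lt.T, -Lt.T@np.array([gx,gy,gz])/1e3   # leaf axes in tool, leaf origin in tool
def leafpose(G,st=None):
    st=st or monitor.state(); return st["ee_rot"]@G[0], st["position"]+st["ee_rot"]@G[1]
def toolfor(G,Lr,Lp):
    Tr=Lr@G[0].T; return np.asarray(Lp)-Tr@G[1],Tr
E
python3 - <<'E'
from plan import *
from kin2 import ik
G=leaf_in_tool(); a,b=leafpose(G); print(a.round(3),b.round(4))
L3=leafR(JY,0)
p=JP+L3[:,1]*-.13+[0,0,.065]; print(p)
print(ik(*toolfor(G,L3,p),monitor.state()["q"]))
plan(*toolfor(G,L3,p),n=11)
E
```

```text
[[ 0.84   0.262 -0.475]
 [-0.228  0.965  0.129]
 [ 0.492  0.     0.871]] [ 0.4757 -0.1749  0.1357]
[ 0.47759979 -0.03914402  0.15      ]
(array([-0.38520912,  0.33172168,  1.79546162,  0.23166541,  1.17127316,
       -0.7024732 ]), np.float64(3.059305135665306e-14))
dist mm 135.6 turn [-18.3  34.8   7. ] N 11 t 4.75
[{"travel": [0.5, 12.2, -1.8], "rotation": [-1.67, 3.16, 0.63]}, {"travel": [0.7, 12.2, -1.4], "rotation": [-1.67, 3.16, 0.63]}, {"travel": [0.9, 12.2, -1.0], "rotation": [-1.67, 3.16, 0.63]}, {"travel": [1.1, 12.3, -0.6], "rotation": [-1.67, 3.16, 0.63]}, {"travel": [1.3, 12.3, -0.2], "rotation": [-1.67, 3.16, 0.63]}, {"travel": [1.4, 12.2, 0.3], "rotation": [-1.67, 3.16, 0.63]}, {"travel": [1.5, 12.2, 0.7], "rotation": [-1.67, 3.16, 0.63]}, {"travel": [1.6, 12.2, 1.1], "rotation": [-1.67, 3.16, 0.63]}, {"travel": [1.6, 12.1, 1.6], "rotation": [-1.67, 3.16, 0.63]}, {"travel": [1.7, 12.0, 2.0], "rotation": [-1.67, 3.16, 0.63]}, {"travel": [1.7, 12.0, 2.5], "rotation": [-1.67, 3.16, 0.63]}]
```

>>> {"method": "drive_tool", "body": {
  "moves": [
    {"travel":[0.5,12.2,-1.8],"rotation":[-1.7,3.2,0.6]},
    {"travel":[0.7,12.2,-1.4],"rotation":[-1.7,3.2,0.6]},
    {"travel":[0.9,12.2,-1],"rotation":[-1.7,3.2,0.6]},
    {"travel":[1.1,12.3,-0.6],"rotation":[-1.7,3.2,0.6]},
    {"travel":[1.3,12.3,-0.2],"rotation":[-1.7,3.2,0.6]},
    {"travel":[1.4,12.2,0.3],"rotation":[-1.7,3.2,0.6]},
    {"travel":[1.5,12.2,0.7],"rotation":[-1.7,3.2,0.6]},
    {"travel":[1.6,12.2,1.1],"rotation":[-1.7,3.2,0.6]},
    {"travel":[1.6,12.1,1.6],"rotation":[-1.7,3.2,0.6]},
    {"travel":[1.7,12,2],"rotation":[-1.7,3.2,0.6]},
    {"travel":[1.7,12,2.5],"rotation":[-1.7,3.2,0.6]},
    {"travel":[0,0,0],"rotation":[0,0,0]}
  ]
}}

```text
time_s: 5.75
position: [0.4777, -0.0258, 0.1527]
ee_rot: [[-0.093, -0.216, 0.972], [0.248, 0.94, 0.233], [-0.964, 0.263, -0.034]]
contact_force: [0.8, -0.2, -2.2]
grip_width: 0.0049
```

```bash
python3 - <<'E'
from look import *
G=leaf_in_tool();L3=leafR(JY,0)
p=JP+L3[:,1]*-.13+[0,0,.065]
plan(*toolfor(G,L3,p)); a,b=leafpose(G); print(a.round(3),b.round(4),monitor.state()["contact_force"],monitor.state()["grip_width"])
E
```

```text
dist mm 10.7 turn [ 0.9 -2.2 -0.4] N 1 t 5.75
[{"travel": [-8.6, -5.4, -3.3], "rotation": [0.91, -2.24, -0.41]}]
[[ 0.972 -0.233  0.035]
 [ 0.233  0.972  0.   ]
 [-0.034  0.008  0.999]] [ 0.4787 -0.0311  0.143 ] [ 0.7830734  -0.1985926  -2.24467613] 0.004880235591285106
```

>>> {"method": "drive_tool", "body": {
  "moves": [
    {"travel":[-4.3,-2.7,-1.6],"rotation":[0.4,-1.1,-0.2]},
    {"travel":[-4.3,-2.7,-1.6],"rotation":[0.4,-1.1,-0.2]},
    {"travel":[0,0,0],"rotation":[0,0,0]}
  ]
}}

```text
time_s: 6.0
position: [0.4767, -0.0332, 0.1576]
ee_rot: [[-0.051, -0.204, 0.978], [0.252, 0.944, 0.211], [-0.966, 0.257, 0.003]]
contact_force: [0.2, 0.2, -1.9]
grip_width: 0.0051
```

```bash
python3 - <<'E'
from look import *
look("5",sc=(225,85,125,110),tc=(180,180,100,100),k=5)
st=monitor.state(); np.savez("st5.npz",p=st["position"],R=st["ee_rot"])
G=leaf_in_tool();L3=leafR(JY,0)
p=JP+L3[:,1]*-.13+[0,0,.065]
plan(*toolfor(G,L3,p)); a,b=leafpose(G); print(a.round(3),b.round(4),monitor.state()["contact_force"],monitor.state()["grip_width"])
E
```

```text
scale 3.555555555555556 split 444.44444444444446
dist mm 2.1 turn [ 0.1  0.1 -0.1] N 1 t 6.1
[{"travel": [-2.1, -0.1, -0.3], "rotation": [0.14, 0.07, -0.14]}]
[[ 0.978 -0.21  -0.001]
 [ 0.21   0.978 -0.003]
 [ 0.002  0.002  1.   ]] [ 0.4778 -0.0385  0.148 ] [-0.55938375  0.22957343 -2.08621698] 0.005057075925355376
```

View pics/st5.png

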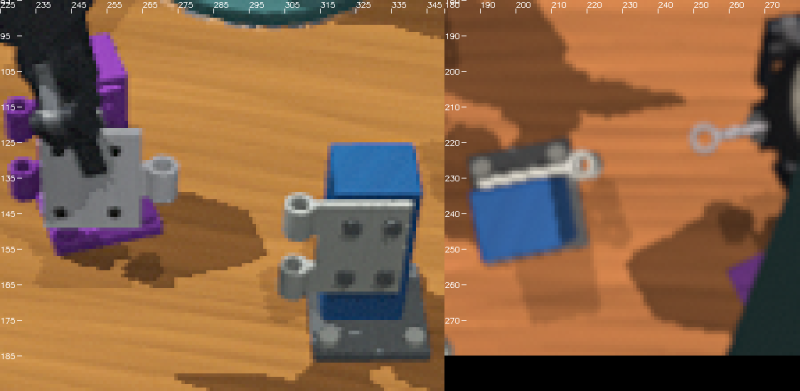

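The leaf hangs upright: scene plate at (247,135), knuckle at (270,130). In the top view its knuckle is at (253,218) and the jamb's at (219,225). I'll enlarge for a precise fit.

```bash
python3 - <<'E'
from h import *
s=load("scene5.npz");t=load("top5.npz")
crop(s,230,110,50,50,12,"pics/a.png");crop(t,205,205,20,30,12,"pics/b.png");crop(t,240,205,30,30,12,"pics/c.png")
a,b,c=[cv2.imread(f"pics/{n}.png") for n in "abc"]
a=a[:600,:600]; 
cv2.imwrite("pics/z5a.png",a)
cv2.imwrite("pics/z5b.png",np.hstack([b,c]))
crop(s,298,130,50,45,12,"pics/z5c.png")
E
```

```text
(no output)
```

View pics/z5a.png

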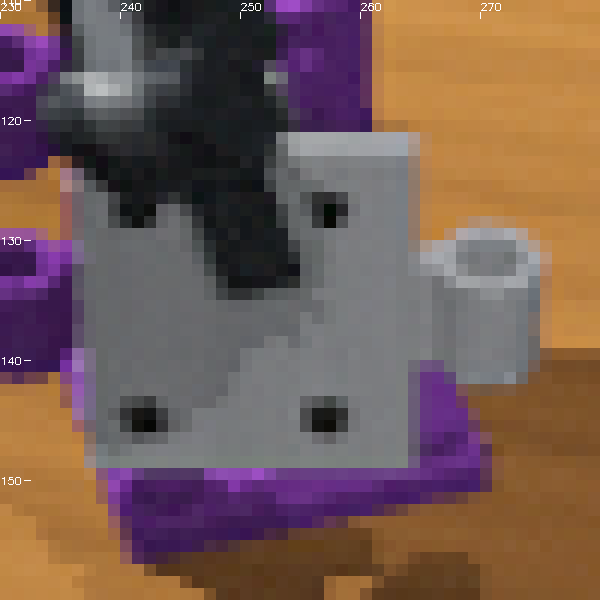

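View pics/z5b.png

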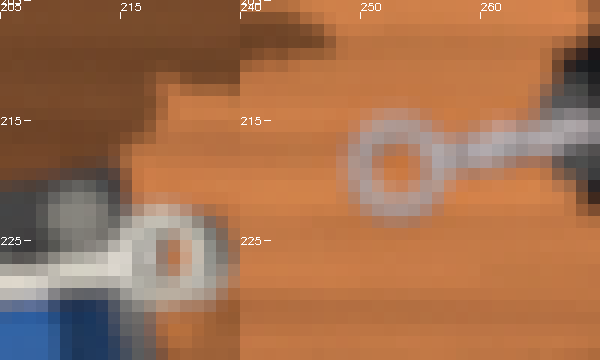

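View pics/z5c.png

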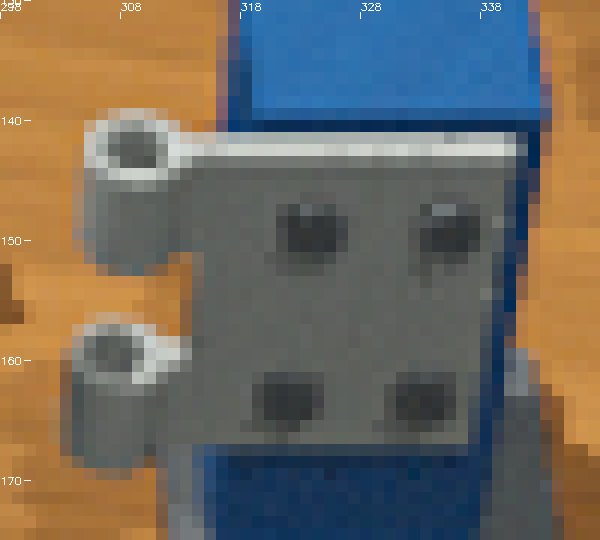

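```bash
cat > fit5.py <<'E'
from fit import *
from plan import leaf_in_tool
s5=load("scene5.npz");t5=load("top5.npz");S5=np.load("st5.npz")
def q(u0,v0,X,Y): return (u0+X/12-.5,v0+Y/12-.5)
J5=[(s,(0,0,.125),q(298,130,136,146)),(s,(0,0,.07),q(298,130,115,351)),(s,(.003,.071,.045),q(298,130,470,444)),(s,(-.003,.071,.125),q(298,130,520,132)),
 (t,(0,0,.125),q(205,205,168,253))]+[f for f in J if f[0] is t][1:]+[f for f in J if f[0] is s][-5:]
L5=[(s,(0,.044,.012),q(230,110,488.5,252)),(s,(.003,.031,-.04),q(230,110,412,467)),(s,(.003,-.031,-.04),q(230,110,88,467)),(s,(-.003,.031,.04),q(230,110,420,132)),
 (t,(0,.044,.012),q(240,205,157,167))]
def f(x):
    b={id(s):x[7:9],id(t):x[9:11]}; o=[]
    G=leaf_in_tool(x[3],x[4],x[5],x[6]); Ll=(S5["R"]@G[0],S5["p"]+S5["R"]@G[1])
    for T,F,w in((TJ(x[:3]),J5,1),(Ll,L5,1)):
        for c,p,qq in F: o.append((proj(c,T[0]@np.array(p)+T[1])+b[id(c)]-np.array(qq))*w)
    return np.concatenate([np.ravel(o),x[7:11]*.5,[(x[6])/1.5,(x[3]-14.8)/2,(x[4]-5.5)/3,(x[5]-9.6)/3]])
if __name__=="__main__":
    r=least_squares(f,np.r_[.45,.09,.2,14.8,5.5,9.6,0,0,0,0,0],loss='soft_l1',f_scale=.5)
    x=r.x; print("jamb",x[:3].round(4),"leaf phi,gy,gz,gx",x[3:7].round(2),"bias",x[7:].round(2)); print(np.round(r.fun[:-8].reshape(-1,2),1).tolist())
    # biasless difference of knuckle px
    cov=np.linalg.inv(r.jac.T@r.jac); print("sd",np.sqrt(np.diag(cov)).round(4))
E
python3 fit5.py
```

```text
jamb [0.4495 0.0887 0.2125] leaf phi,gy,gz,gx [15.48  5.87  9.48 -0.05] bias [ 0.36 -0.37  0.64 -0.77]
[[-0.0, 0.1], [0.1, 0.1], [-0.1, 0.6], [-0.5, 0.2], [-0.3, 0.3], [0.3, 0.2], [-0.1, -0.9], [0.3, 0.0], [-0.5, 0.3], [-0.3, -0.1], [-0.5, -0.8], [0.2, -0.6], [0.9, -0.2], [-0.3, 0.2], [-0.1, 0.1], [0.1, 0.1], [0.4, 0.2], [-0.0, 0.1], [-0.0, -0.5], [0.5, 0.0]]
sd [0.0026 0.0027 0.0193 1.4071 2.4482 2.146  1.4455 1.137  0.7659 1.1633
 0.9741]
```

```bash
cat >> plan.py <<'E'
JP=np.array([.4497,.0886,.085]);JY=.212
G=leaf_in_tool(15.1,5.7,9.5)
L3=leafR(JY,0)
E
python3 - <<'E'
from plan import *
plan(*toolfor(G,L3,JP+L3[:,1]*-.079),n=8)
E
```

```text
dist mm 81.4 turn [0.  0.1 0.2] N 8 t 6.1
[{"travel": [9.3, 4.2, -0.1], "rotation": [0.0, 0.01, 0.02]}, {"travel": [9.3, 4.2, -0.1], "rotation": [0.0, 0.01, 0.02]}, {"travel": [9.3, 4.2, -0.1], "rotation": [0.0, 0.01, 0.02]}, {"travel": [9.3, 4.2, -0.1], "rotation": [0.0, 0.01, 0.02]}, {"travel": [9.3, 4.2, -0.1], "rotation": [0.0, 0.01, 0.02]}, {"travel": [9.3, 4.2, -0.1], "rotation": [0.0, 0.01, 0.02]}, {"travel": [9.3, 4.1, -0.1], "rotation": [0.0, 0.01, 0.02]}, {"travel": [9.3, 4.1, -0.1], "rotation": [0.0, 0.01, 0.02]}]
```

>>> {"method": "drive_tool", "body": {
  "moves": [
    {"travel":[9,4,-0.1],"rotation":[0,0,0]},
    {"travel":[9,4,-0.1],"rotation":[0,0,0]},
    {"travel":[9,4,-0.1],"rotation":[0,0,0]},
    {"travel":[9,4,-0.1],"rotation":[0,0,0]},
    {"travel":[9,4,-0.1],"rotation":[0,0,0]},
    {"travel":[9,4,-0.1],"rotation":[0,0,0]},
    {"travel":[9,4,-0.1],"rotation":[0,0,0]},
    {"travel":[0,0,0],"rotation":[0,0,0]}
  ]
}}

```text
time_s: 6.77
position: [0.4626, 0.0128, 0.0979]
ee_rot: [[-0.053, -0.198, 0.979], [0.254, 0.945, 0.205], [-0.966, 0.259, 0.001]]
contact_force: [-0.6, 0.2, -2.2]
grip_width: 0.005
```

```bash
python3 - <<'E'
from plan import *
a,b=leafpose(G); print(a.round(3),"leaf in jamb mm",((b-JP)@L3*1e3).round(1),monitor.state()["contact_force"])
plan(*toolfor(G,L3,JP+L3[:,1]*-.079))
E
```

```text
[[ 0.979 -0.205 -0.001]
 [ 0.205  0.979  0.001]
 [ 0.001 -0.002  1.   ]] leaf in jamb mm [ -3.3 -82.6   3.4] [-0.64578717  0.15530843 -2.15817688]
dist mm 5.9 turn [-0.3  0.1  0.1] N 1 t 6.7667
[{"travel": [4.2, 2.6, 3.3], "rotation": [-0.3, 0.11, 0.09]}]
```

>>> {"method": "drive_tool", "body": {
  "moves": [
    {"travel":[2.1,1.3,1.7],"rotation":[-0.15,0.1,0]},
    {"travel":[2.1,1.3,1.7],"rotation":[-0.15,0,0]},
    {"travel":[0,0,0],"rotation":[0,0,0]}
  ]
}}

```text
time_s: 7.02
position: [0.4643, 0.0183, 0.0933]
ee_rot: [[-0.057, -0.204, 0.977], [0.254, 0.944, 0.212], [-0.966, 0.26, -0.002]]
contact_force: [-0.3, 0.3, -2.8]
grip_width: 0.0051
```

```bash
python3 - <<'E'
from look import *
a,b=leafpose(G); print(a.round(3),"leaf in jamb mm",((b-JP)@L3*1e3).round(1),monitor.state()["contact_force"])
look("6",sc=(265,110,80,80),tc=(180,190,80,70),k=5)
st=monitor.state(); np.savez("st6.npz",p=st["position"],R=st["ee_rot"])
a,b=leafpose(G); print("leaf in jamb mm",((b-JP)@L3*1e3).round(1))
crop(load("scene6.npz"),275,125,65,50,12,"pics/z6a.png"); crop(load("top6.npz"),205,205,60,40,12,"pics/z6b.png")
E
```

```text
[[ 0.977 -0.212  0.002]
 [ 0.212  0.977  0.001]
 [-0.002 -0.001  1.   ]] leaf in jamb mm [ -0.5 -77.5  -1.2] [-0.33696921  0.33636504 -2.80168716]
scale 5 split 400
leaf in jamb mm [ -0.5 -77.9  -0.9]
```

View pics/z6a.png

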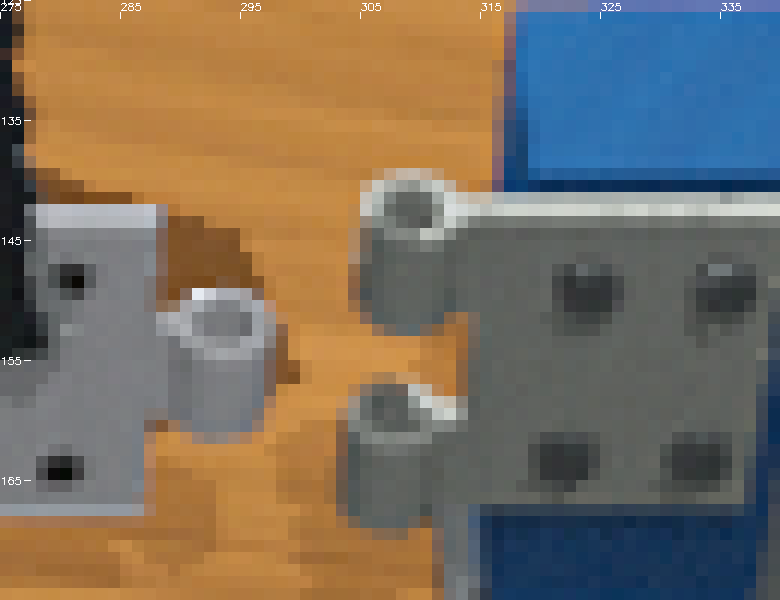

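View pics/z6b.png

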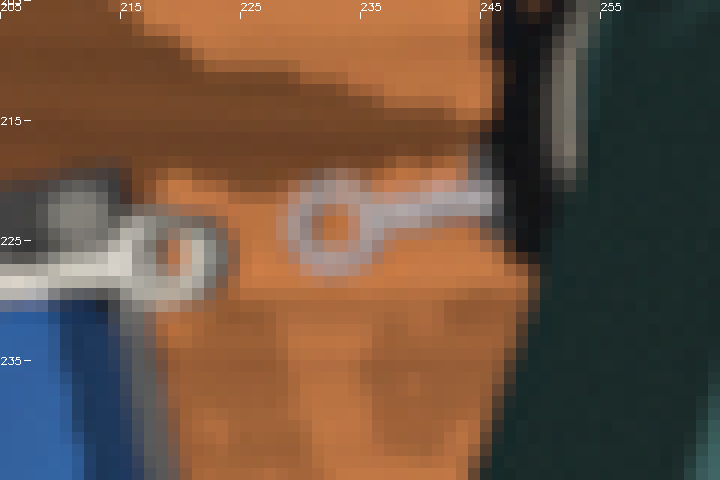

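```bash
cat > fit6.py <<'E'
from fit import *
from plan import *
S6=np.load("st6.npz")
q=lambda u0,v0,X,Y:np.array((u0+X/12-.5,v0+Y/12-.5))
A=lambda X,Y:q(275,125,X,Y); B=lambda X,Y:q(205,205,X,Y)
J6=[(s,(0,0,.125),A(412,204)),(s,(0,0,.07),A(397,408)),(s,(.003,.071,.045),A(748,505)),(s,(.003,.02,.045),A(485,505)),(t,(0,0,.125),B(168,256))]
L6=[(s,(0,.044,.012),A(227,322)),(s,(.003,.031,-.04),A(148,515)),(s,(-.003,.031,.04),A(163,204)),(t,(0,.044,.012),B(336,223))]
Ll=(S6["R"]@G[0],S6["p"]+S6["R"]@G[1])
print("jamb resid (pred-meas)");print(res((L3,JP*[1,1,0]),J6).round(2).tolist())
print("leaf");print(res(Ll,L6).round(2).tolist())
E
python3 fit6.py
```

```text
jamb resid (pred-meas)
[[-0.45, 0.65], [-0.81, 0.81], [-0.65, 0.92], [-0.3, 1.0], [-0.86, 0.71]]
leaf
[[-0.72, -0.1], [-0.56, 0.37], [-0.67, -0.04], [-0.43, 1.12]]
```

```bash
python3 - <<'E'
from h import *
from plan import *
s=load("scene6.npz");W=cloud(s)
J=((W-JP)@L3)*1e3
def reg(n,u0,v0,u1,v1):
    P=J[v0:v1,u0:u1].reshape(-1,3);P=P[~np.isnan(P).any(1)]; print(n,np.median(P,0).round(1),P.std(0).round(1),len(P))
reg("leaf plate front",281,150,286,165); reg("jamb plate front",316,146,336,164); reg("jamb holes row free",316,152,335,158)
t=load("top6.npz");W=cloud(t);J=((W-JP)@L3)*1e3
# knuckle tops by top depth: points with height
for n,(u0,v0,u1,v1) in {"leafknuckle":(228,217,238,229),"jambknuckle":(214,220,222,231)}.items():
    P=J[v0:v1,u0:u1].reshape(-1,3);P=P[~np.isnan(P).any(1)]; P=P[P[:,2]>0]; print(n,len(P),np.median(P,0).round(1),np.percentile(P[:,2],[10,50,90]).round(1),P.min(0).round(1),P.max(0).round(1))
E
```

```text
leaf plate front [  1.4 -55.7  -6.7] [ 1.6  3.3 14.3] 75
jamb plate front [ 2.2 41.7  2.7] [ 2.  13.3 17. ] 360
jamb holes row free [ 1.7 40.7  2.7] [ 1.3 12.6  5.7] 114
leafknuckle 37 [  1.  -37.7  10.2] [ 7.  10.2 12.8] [ -8.7 -48.3   2.8] [  9.9 -26.1  40.6]
jambknuckle 41 [ 0.6  0.8 40. ] [30.7 40.  42. ] [-8.8 -9.2 16.1] [ 9.2  9.4 44.1]
```

```bash
cat >> plan.py <<'E'
JE=JP+L3@np.array([-.3,-.3,1.3])/1e3
def goto(y,n=None,**k): 
    a,b=leafpose(G); print("leaf in JE mm",((b-JE)@L3*1e3).round(1),"rot",R.from_matrix(L3.T@a).as_rotvec(degrees=True).round(2),"F",monitor.state()["contact_force"].round(1),"w",monitor.state()["grip_width"])
    plan(*toolfor(G,L3,JE+L3[:,1]*y),n=n,**k)
E
python3 -c "
from plan import *
goto(-.078)
goto(-.058,n=4)"
```

```text
leaf in JE mm [ -0.2 -77.6  -2.2] rot [-0.06  0.08  0.06] F [ 1.2 -0.7 -3. ] w 0.005227000394162443
dist mm 2.2 turn [ 0.  -0.1  0.1] N 1 t 7.1167
[{"travel": [-2.2, 0.2, 0.1], "rotation": [0.04, -0.09, 0.06]}]
leaf in JE mm [ -0.2 -77.6  -2.2] rot [-0.06  0.08  0.06] F [ 1.2 -0.7 -3. ] w 0.005227000394162443
dist mm 19.7 turn [ 0.  -0.1  0.1] N 4 t 7.1167
[{"travel": [0.8, 4.9, 0.0], "rotation": [0.01, -0.02, 0.01]}, {"travel": [0.8, 4.9, 0.0], "rotation": [0.01, -0.02, 0.01]}, {"travel": [0.8, 4.9, 0.0], "rotation": [0.01, -0.02, 0.01]}, {"travel": [0.8, 4.9, 0.0], "rotation": [0.01, -0.02, 0.01]}]
```

>>> {"method": "drive_tool", "body": {
  "moves": [
    {"travel":[-2.5,0.4,0.1],"rotation":[0,-0.1,0]},
    {"travel":[1.2,4.8,0],"rotation":[0,0,0]},
    {"travel":[1.2,4.8,0],"rotation":[0,0,0]},
    {"travel":[1.2,4.8,0],"rotation":[0,0,0]},
    {"travel":[0,0,0],"rotation":[0,0,0]}
  ]
}}

```text
time_s: 7.53
position: [0.4626, 0.0324, 0.0978]
ee_rot: [[-0.051, -0.203, 0.978], [0.253, 0.945, 0.209], [-0.966, 0.258, 0.003]]
contact_force: [-0.0, -0.5, -2.8]
grip_width: 0.0047
```

```bash
python3 -c "
from plan import *
goto(-.055,n=2)"
```

```text
leaf in JE mm [  1.2 -63.1   2.1] rot [-0.13 -0.18 -0.08] F [-0.  -0.5 -2.8] w 0.004724222696036026
dist mm 8.4 turn [-0.   0.2  0.1] N 2 t 7.5333
[{"travel": [2.0, 3.6, -0.6], "rotation": [-0.01, 0.1, 0.07]}, {"travel": [2.0, 3.6, -0.6], "rotation": [-0.01, 0.1, 0.07]}]
```

>>> {"method": "drive_tool", "body": {
  "moves": [
    {"travel":[1.8,-0.5,-0.6],"rotation":[0,0.1,0]},
    {"travel":[0,0,0],"rotation":[0,0,0]}
  ]
}}

```text
time_s: 7.7
position: [0.4619, 0.0327, 0.0961]
ee_rot: [[-0.053, -0.204, 0.978], [0.252, 0.944, 0.211], [-0.966, 0.258, 0.002]]
contact_force: [-0.1, -0.6, -2.6]
grip_width: 0.0051
```

```bash
python3 -c "
from look import *
look('7',sc=(275,110,65,75),tc=(195,200,60,55),k=6)
goto(-.052,n=2)"
```

```text
scale 6 split 390
leaf in JE mm [  0.8 -62.9   0.5] rot [-0.16 -0.13 -0.01] F [ 0.7  0.2 -2.6] w 0.00515458108166417
dist mm 10.9 turn [0.  0.1 0.2] N 2 t 7.8
[{"travel": [1.6, 5.2, -0.4], "rotation": [0.01, 0.07, 0.08]}, {"travel": [1.6, 5.2, -0.4], "rotation": [0.01, 0.07, 0.08]}]
```

View pics/st7.png

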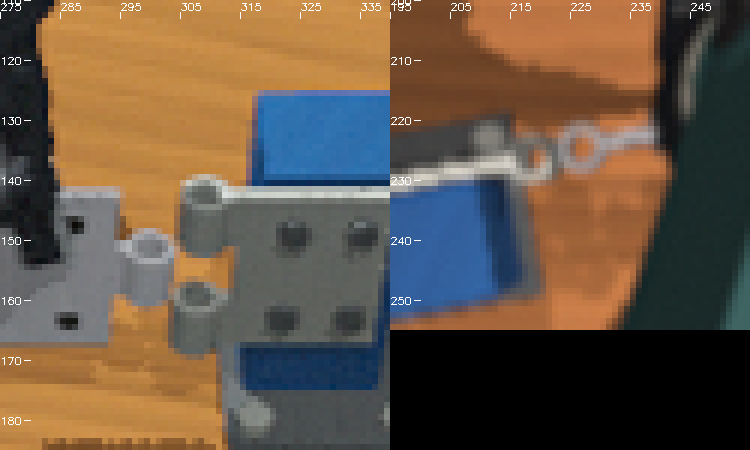

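The loose knuckle (scene (299,155)) is level with the gap between the fixed knuckles (305,145 and 307,165), and the plates' bottom edges line up at v≈167. Sliding in now.

>>> {"method": "drive_tool", "body": {
  "moves": [
    {"travel":[1.3,5,-0.4],"rotation":[0,0.1,0.1]},
    {"travel":[1.3,5,-0.2],"rotation":[0,0,0]},
    {"travel":[0,0,0],"rotation":[0,0,0]}
  ]
}}

```text
time_s: 8.05
position: [0.4594, 0.043, 0.0962]
ee_rot: [[-0.054, -0.202, 0.978], [0.254, 0.944, 0.21], [-0.966, 0.26, 0.0]]
contact_force: [0.4, 0.1, -2.2]
grip_width: 0.0052
```

```bash
python3 -c "
from plan import *
goto(-.044,n=2)"
```

```text
leaf in JE mm [  0.2 -52.    0.4] rot [-0.04 -0.01 -0.05] F [ 0.4  0.1 -2.2] w 0.005220798119716455
dist mm 8.0 turn [-0.  0.  0.] N 2 t 8.05
[{"travel": [1.2, 3.8, -0.1], "rotation": [-0.02, 0.01, 0.02]}, {"travel": [1.2, 3.8, -0.1], "rotation": [-0.02, 0.01, 0.02]}]
```

>>> {"method": "drive_tool", "body": {
  "moves": [
    {"travel":[1.2,3.8,-0.1],"rotation":[0,0,0]},
    {"travel":[1,3.4,-0.1],"rotation":[0,0,0]},
    {"travel":[0,0,0],"rotation":[0,0,0]}
  ]
}}

```text
time_s: 8.3
position: [0.4572, 0.0514, 0.0959]
ee_rot: [[-0.055, -0.203, 0.978], [0.254, 0.944, 0.21], [-0.966, 0.26, -0.0]]
contact_force: [-0.6, -0.1, -2.2]
grip_width: 0.0055
```

```bash
python3 -c "
from look import *
look('8',sc=(275,110,65,75),tc=(195,200,60,55),k=6)
goto(-.044,n=1)
crop(load('scene8.npz'),290,130,50,45,14,'pics/z8a.png'); crop(load('top8.npz'),205,210,40,30,14,'pics/z8b.png')"
```

```text
scale 6 split 390
leaf in JE mm [  0.  -43.9   0.1] rot [-0.06 -0.02 -0.02] F [ 0.6  0.2 -3.2] w 0.005166156593501757
dist mm 0.1 turn [-0.   0.   0.1] N 1 t 8.4
[{"travel": [0.1, -0.1, -0.0], "rotation": [-0.02, 0.03, 0.06]}]
```

View pics/z8a.png

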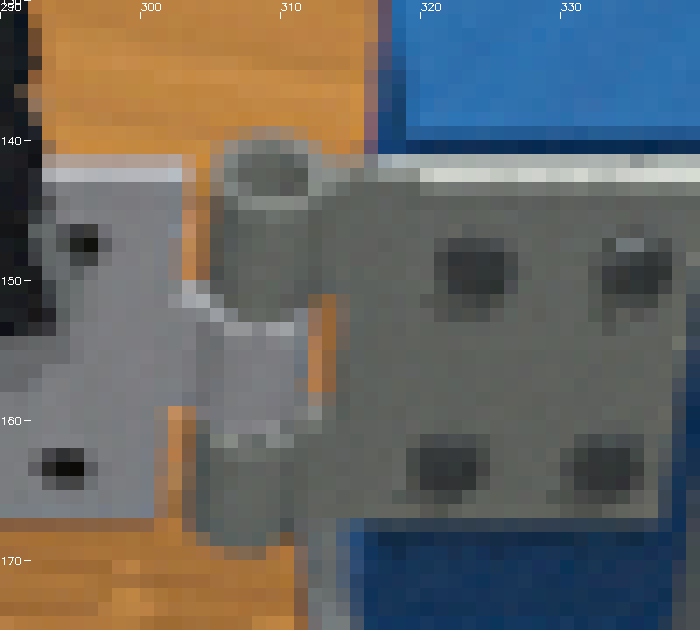

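View pics/z8b.png

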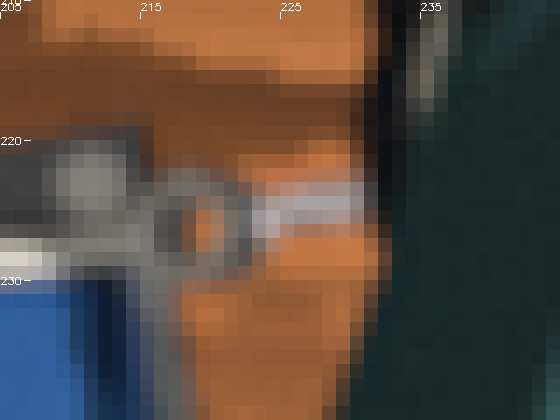

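```bash
python3 - <<'E'
from h import *
from plan import *
s=load("scene8.npz");W=cloud(s);J=((W-JP)@L3)*1e3
def reg(n,u0,v0,u1,v1):
    P=J[v0:v1,u0:u1].reshape(-1,3);P=P[~np.isnan(P).any(1)]; print(n,np.median(P,0).round(1),(P.std(0)/len(P)**.5).round(1),len(P))
reg("leaf plate",296,151,301,165); reg("jamb plate",316,145,336,165)
# best vertical profile of top/bottom plate edges (sub-pixel)
g=cv2.cvtColor(s["pixels"],cv2.COLOR_RGB2GRAY).astype(float)
for n,(a,b) in {"leaf":(295,301),"jamb":(318,334)}.items():
    print(n,"bottom rows",g[163:172,a:b].mean(1).round(0),"top rows",g[137:147,a:b].mean(1).round(0))
st=monitor.state(); print(st["joint_vel"].round(4),st["contact_force"],st["grip_width"])
E
```

```text
leaf plate [  1.2 -20.9  -7.8] [0.2 0.4 1.6] 70
jamb plate [ 2.2 42.1  2.3] [0.1 0.7 0.9] 397
leaf bottom rows [ 98. 112. 124. 125. 106. 121. 124. 124. 122.] top rows [140. 138. 146. 147. 162. 181. 123. 123. 126. 101.]
jamb bottom rows [72. 74. 82. 93. 61. 41. 45. 47. 47.] top rows [ 97.  99.  81.  40. 173. 195. 112.  93.  97.  96.]
[-0.0049 -0.0002 -0.0058 -0.0011 -0.0001  0.0001] [ 0.63152153  0.181995   -3.21395586] 0.005166156593501757
```

```bash
python3 -c "
from plan import *
goto(-.044,n=1)
from plant import ctrl
print(ctrl.close_job())"
```

```text
leaf in JE mm [  0.  -43.9   0.1] rot [-0.06 -0.02 -0.02] F [ 0.6  0.2 -3.2] w 0.005166156593501757
dist mm 0.1 turn [-0.   0.   0.1] N 1 t 8.4
[{"travel": [0.1, -0.1, -0.0], "rotation": [-0.02, 0.03, 0.06]}]
the job is handed in; nothing more can be done
None
```

I handed the job in at 8.4 s with the leaf still in the gripper and its knuckle between the two fixed knuckles of the small blue jamb. I gripped its upper half with the tool turned 15° in the leaf's plane, because a straight approach would have hit the wrist joint's limit. I then slid the leaf off along its own z, stood it upright, and moved it in along the jamb's +y.

**Last checks**
- **Position:** the measured pose was within about 0.1 mm and 0.1° of the target I had worked out from the images.
- **Scene camera:** the top and bottom edges of the two plates line up within about 0.3 px (about 1 mm). The loose tube is centred between the fixed ones.
- **Top camera:** the bench shows straight through all three holes.
- **Force:** the wrist read about 3 N, roughly the leaf's own weight, so there is no sign of pressing on the jamb. The fingers were stopped on the plate at 5.2 mm.

**Disagreements:** the measurements differ sideways (jamb x). Depth puts the leaf about 1 mm to -x, while the knuckle rings in the top view, measured just before the final slide, put it up to 1 mm to +x. A rough line along the plates in the top view suggested about 2 mm to -x. All are inside the 4 mm limit, so I left it. The camera and arm disagreed by 1–2 mm in height before the final slide, and I corrected for most of that.

I saw no contact with the tray, pin, wrench or tin, but I did not re-measure their positions at the end.

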